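# Take the rock out of a twisted blank with a shim wedge

## Robot

A 6-joint arm with a two-finger parallel gripper is mounted at the origin on the work surface. World frame = base frame: x ahead of the robot, y to its left, z up, the work surface at z = 0. Lengths are in m, angles in rad, forces in N, time in s.
With the tool pointing down it reaches from about 0.35 to 0.8 m from the base axis. Payload 7.3 kg.
Tool frame: the origin (TCP) lies between the finger pads; the fingertips stand 25 mm ahead of it and the grasp point (between the pads) lies 6 mm ahead of it (r.tip_extent is the distance from the TCP to the fingertips, in m); z points along the fingers, y is the direction in which the jaws open and shut (so a half turn about z gives the same grasp; the last joint's range is limited). The gripper opens to 85 mm and grips with 20 to 120 N. Pads are 22 mm wide; open, the fingers measure 114 mm over their backs; the gripper's body (76 mm by 85 mm) begins 54 mm behind the grasp point. The pads swing forward as they close: fully open they stand 13 mm farther back than shut.
Start: joints at [1.141, 0.342, 1.524, -0, 1.275, -0.146], TCP at [0.147, 0.504, 0.256] pointing down, gripper open.
Joint ranges: [-2.53, 2.53], [-0.77, 2.02], [0.04, 2.7], [-1, 4.14], [0.28, 2.66], [-3.11, 3.11]. Speed limits (rad/s): [2.57, 2.57, 3.14, 3.14, 3.14, 3.14].

## Interface

Orientations are given as a unit quaternion [x, y, z, w].
In Python, from workcell import r, command_gripper, optics gives the robot as it stands. The module is installed in compiled form; this text tells all that it offers. Calls block until the motion is done:
- r.reach(position, orientation): joint-space move of the TCP to a pose.
- r.move_straight(position, orientation=None, speed=0.15, max_force=None): straight line of the TCP; orientation=None keeps the orientation; speed is the mean speed in m/s. With max_force (N) it stops when the force on the tool has changed by that much, and returns True; else False.
- r.movej(angles): joint-space move.
- command_gripper(opening, force=None): finger opening in m; force is the grip in N (None keeps the last); returns when the fingers have stopped.
- r.hold(seconds).
- r.solve_ik(position, orientation): joint angles nearest the present ones, or None.
- r.read_state(): the state.
- optics.get_image(name): name is "scene" or "top" or "wrist"; returns (picture, depth): 420x560x3 uint8, red, green, blue; 420x560 float32, m along the optical axis (not along the pixel's ray), 0 where there is no reading.
- optics.camera_model(name): a dict with "K" (3x3 intrinsics, pixels), "R" (3x3) and "t" (3): a world point X has camera coordinates R X + t; the wrist camera has in their place "tool_from_camera" (4x4, takes a point from camera to tool coordinates, whose origin is the TCP and whose axes are the flange's). Camera axes: x right, y down, z forward; pixel columns grow to the right and rows downward; lengths in m; the calibration is good to about 2 mm. A picture is of the moment at which its call begins: read the wrist's pose just before it. camera_model takes no time and is no camera call.
A pose or a line that the arm cannot do raises r.PlanningError and nothing moves.
- r.finish_job(): hands the job in, once; it reports no verdict.
The state is a dict: "time_s": time; "joint_positions": joint angles; "dq": joint speeds; "tau": joint torques, N m; "eef_pos": TCP position; "eef_rot": TCP orientation; "contact_force": force on the tool from outside, world axes, zero at the start; "torque": the same for the moment, N m; "grip_width": finger opening in m.
Only numpy, scipy, OpenCV 4.12 (cv2) and the standard library are available. Lean on these libraries where they do the work, as an engineer would, in place of code of your own. Each camera call takes 0.05 s, during which the arm holds its last target. There are 200 camera calls.

## Task

The hardwood blank lying against the fence of the flattening bed is twisted and rocks. Press its two near corners in turn to find the one that gives, slide the loose shim wedge in under that corner, thin end first, until it is just snug - no rock left, but the blank not jacked up - and let go of it. Then prove it: press the blank firmly over the wedge, then at its other near corner, and let go. Leave the blank where it lies, and the waiting blank and the tools alone.

Things in the scene. Friction and masses are not known exactly. Their poses are not given: they have to be found in the camera images.
- bed_mark (a point): Centre of the blank's place, on the top of the flattening bed: a fixed flat grey-faced panel, top 18 mm above the bench, 320 mm wide (y). x points away from the robot to the fence, y left. The bed reaches 200 mm in front of this point (bare there) and 100 mm behind; the fence's face is 62 mm behind it, 24 mm high above the bed.
- blank_1: Twisted hardwood blank, 120 (its x) x 200 (y) x 45 mm, 0.7 to 1 kg. Origin: centre of its underside; x away from the robot, y left, z up, all as it lies at first, so its tilt starts at zero. This or blank_2 lies on the bed (drawn anew: the one within 30 mm of bed_mark), 2 to 5 mm off the fence; the other waits on a spare panel to the left.
- blank_2: Twin of blank_1, same frame. In both, one near (robot-side) corner stands 5 to 10 mm clear of the bed; the rest lies flat. Which corner and how much: not in the pose. Pressed there with 1 to 2 N the blank tilts 0.05 rad or more about the diagonal through its other near corner, and falls back when let go; a sound corner stays put.
- blank_1_left (a point): Near left corner of blank_1: a point 18 mm in from both edges, half-way up (22.5 mm above the underside plane); the top there is 22 to 33 mm above it. Press over this point.
- blank_1_right (a point): Near right corner of blank_1: a point 18 mm in from both edges, half-way up (22.5 mm above the underside plane); the top there is 22 to 33 mm above it. Press over this point.
- blank_2_left (a point): Near left corner of blank_2: a point 18 mm in from both edges, half-way up (22.5 mm above the underside plane); the top there is 22 to 33 mm above it. Press over this point.
- blank_2_right (a point): Near right corner of blank_2: a point 18 mm in from both edges, half-way up (22.5 mm above the underside plane); the top there is 22 to 33 mm above it. Press over this point.
- wedge_mid (a point): Dark wooden shim wedge lying flat on the bench right of the bed: 100 mm long (x), 32 mm wide (y, parallel sides), 14 mm thick at the butt (-x), tapering evenly to 2 mm at the tip (+x), 30 g. Point at mid length and width, 4 mm above its flat underside. Tip away from the robot, yaw up to 0.8. Once it takes the blank's load it needs about 4 to 10 N to push on and stays by friction.
Mind the look-alikes: they are no part of the job. What is shaped like the part that bears wedge_mid but green or purple is not meant.

How it is judged:
By the outcome, as a careful person would: the job done as asked, in the order asked, and still so for the second after the job is handed in, with the robot touching nothing.
It also fails if it takes over 72 s, if anything falls off the work surface, if the arm or the gripper's body presses on something with over 40 N, if the wrist force passes 120 N, or if a joint passes its speed limit or range.

## Working session

There is one attempt and no reset: what is moved stays moved. The work goes in short steps, each a Python script; the robot and the scene stay as the last script left them, time stands still between calls to the robot, and variables do not carry over. Pictures are saved under pics/ and viewed, about 8 in all and at most 12, crops included, and the job is handed in when it is done.

```bash
mkdir -p pics
cat > h.py <<'E'
import numpy as np, cv2
from scipy.spatial.transform import Rotation as Ro
from workcell import r, command_gripper, optics
def save(n,im): cv2.imwrite('pics/'+n+'.png',cv2.cvtColor(im,cv2.COLOR_RGB2BGR))
def cloud(name,depth,st=None):
    m=optics.camera_model(name);K=m['K'];v,u=np.mgrid[0:420,0:560]
    c=np.stack([(u-K[0,2])/K[0,0]*depth,(v-K[1,2])/K[1,1]*depth,depth],-1)
    if name=='wrist':
        T=np.array(m['tool_from_camera']);p=c@T[:3,:3].T+T[:3,3]
        return p@Ro.from_quat(st['eef_rot']).as_matrix().T+np.array(st['eef_pos'])
    return (c-np.array(m['t']))@np.array(m['R'])
def down(yaw): # tool z down, tool y axis (jaw) at world yaw+90deg
    return (Ro.from_euler('z',yaw)*Ro.from_euler('x',np.pi)).as_quat()
E
python3 - <<'E'
from h import *
s=r.read_state();print(s['eef_rot'],s['time_s'],s['contact_force'],r.tip_extent)
for n in('top','scene'):
    im,d=optics.get_image(n);save(n,im);np.save(n+'_d.npy',d);np.save(n+'_i.npy',im)
    P=cloud(n,d);
    for v in range(30,420,60):print(n,v,[tuple(np.round(P[v,u],3)) for u in range(40,560,120)])
E
```

```text
[ 1.41423109e-01  9.89948917e-01 -7.70642832e-04 -2.29473369e-04] 0.0 [ 0.1786528  -0.27178922 -0.33372464] 0.025
top 30 [(np.float64(1.654), np.float64(1.253), np.float64(-0.759)), (np.float64(1.645), np.float64(0.642), np.float64(-0.75)), (np.float64(1.635), np.float64(0.034), np.float64(-0.737)), (np.float64(1.641), np.float64(-0.577), np.float64(-0.756)), (np.float64(1.632), np.float64(-1.186), np.float64(-0.747))]
top 90 [(np.float64(1.33), np.float64(1.228), np.float64(-0.737)), (np.float64(1.33), np.float64(0.636), np.float64(-0.749)), (np.float64(1.33), np.float64(0.037), np.float64(-0.76)), (np.float64(1.325), np.float64(-0.566), np.float64(-0.758)), (np.float64(1.317), np.float64(-1.167), np.float64(-0.748))]
top 150 [(np.float64(0.817), np.float64(0.799), np.float64(0.089)), (np.float64(0.821), np.float64(0.429), np.float64(0.059)), (np.float64(0.832), np.float64(0.043), np.float64(0.006)), (np.float64(0.828), np.float64(-0.357), np.float64(0.007)), (np.float64(0.827), np.float64(-0.764), np.float64(-0.002))]
top 210 [(np.float64(0.73), np.float64(1.202), np.float64(-0.74)
[... 2623 characters left out ...]
42), np.float64(0.001)), (np.float64(1.327), np.float64(1.067), np.float64(-0.75))]
scene 330 [(np.float64(0.368), np.float64(-0.547), np.float64(0.061)), (np.float64(0.556), np.float64(-0.371), np.float64(0.004)), (np.float64(0.79), np.float64(-0.196), np.float64(0.001)), (np.float64(0.993), np.float64(0.422), np.float64(-0.75)), (np.float64(1.419), np.float64(0.738), np.float64(-0.75))]
scene 390 [(np.float64(0.449), np.float64(-0.628), np.float64(0.0)), (np.float64(0.663), np.float64(-0.47), np.float64(0.002)), (np.float64(0.875), np.float64(-0.311), np.float64(-0.001)), (np.float64(1.107), np.float64(0.186), np.float64(-0.753)), (np.float64(1.492), np.float64(0.468), np.float64(-0.744))]
```

View pics/top.png

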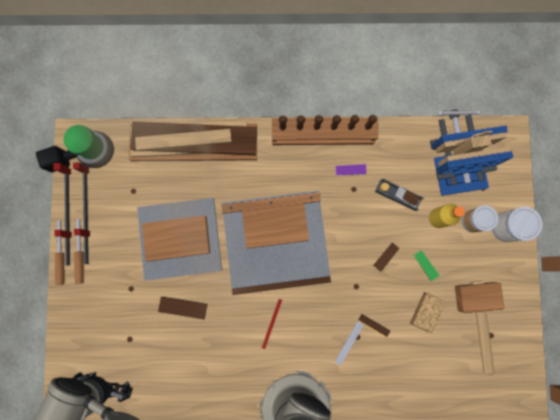

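View pics/scene.png

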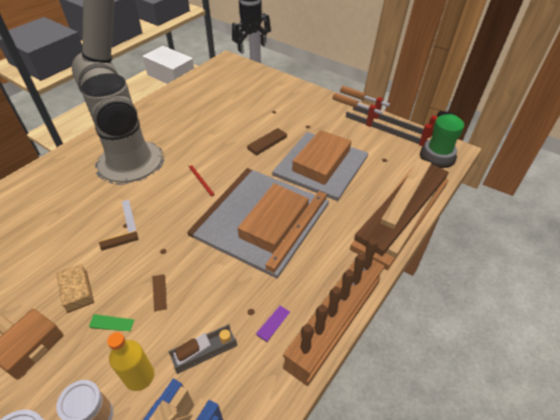

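The top view shows the bed at about (275,240), with its blank at (275,224) and the fence at (271,203). The dark wedge is at (386,257). Green (427,265) and purple (351,170) are the decoys. Next I'll measure these coarsely, then take a closer look with the wrist camera.

Run:
```python
from h import *
im=np.load('top_i.npy');P=cloud('top',np.load('top_d.npy'));hsv=cv2.cvtColor(im,cv2.COLOR_RGB2HSV)
def rect(mask,n):
    q=P[mask][:,:2].astype(np.float32);c,s,a=cv2.minAreaRect(q*1000);print(n,len(q),np.round(c,1),np.round(s,1),a,'z',np.median(P[mask][:,2]))
v,u=np.mgrid[0:420,0:560]
print(hsv[257,386],hsv[224,275],hsv[255,275],hsv[262,340])
w=(abs(u-386)<17)&(abs(v-257)<17)&(hsv[...,2]<110);rect(w,'wedge')
b=(P[...,2]>.052)&(P[...,2]<.09)&(abs(u-275)<40)&(v>200)&(v<252);rect(b,'blank')
bed=(hsv[...,1]<50)&(u>215)&(u<335)&(v>190)&(v<300);rect(bed,'bed')
```

```text
[ 11 133  86] [ 13 131 148] [111  19 132] [ 17  95 186]
wedge 252 [ 442.8 -150. ] [ 74.6 390.9] 11.598898887634277 z 0.008651888828920236
blank 2398 [585.6  61. ] [137.5 200. ] 6.59657621383667 z 0.06439450955278567
bed 5408 [532.7  82.8] [282.  365.3] 6.654282569885254 z 0.018028273187855905
```

Run:
```python
from h import *
print(np.round(optics.camera_model('wrist')['tool_from_camera'],3))
for n,p,yw in(('wb',[.53,.06,.30],.11),('ww',[.455,-.30,.26],-.6)):
    for k in (0,np.pi,-np.pi):
        q=down(yw+k);j=r.solve_ik(p,q);print(n,k,None if j is None else np.round(j,2))
```

```text
[[-0.    -0.948 -0.318  0.083]
 [ 1.    -0.    -0.001 -0.001]
 [ 0.001 -0.318  0.948 -0.119]
 [ 0.     0.     0.     1.   ]]
wb 0 [-0.03  0.33  1.42 -0.    1.39  1.43]
wb 3.141592653589793 [-0.03  0.33  1.42  0.    1.39 -1.71]
wb -3.141592653589793 [-0.03  0.33  1.42  0.    1.39 -1.71]
ww 0 [-0.72  0.38  1.46 -0.    1.3   1.45]
ww 3.141592653589793 [-0.72  0.38  1.46  0.    1.3  -1.69]
ww -3.141592653589793 [-0.72  0.38  1.46  0.    1.3  -1.69]
```

Run:
```python
from h import *
out=[]
for n,p,yw in(('wb',[.50,.06,.30],.11+np.pi),('ww',[.43,-.28,.25],-.6+np.pi)):
    r.reach(p,down(yw));s=r.read_state();im,d=optics.get_image('wrist')
    np.savez(n,im=im,d=d,pos=s['eef_pos'],rot=s['eef_rot']);out.append(im);print(s['time_s'])
save('wrist2',cv2.resize(np.hstack(out),(800,300)))
```

```text
2.15
3.5167
```

View pics/wrist2.png

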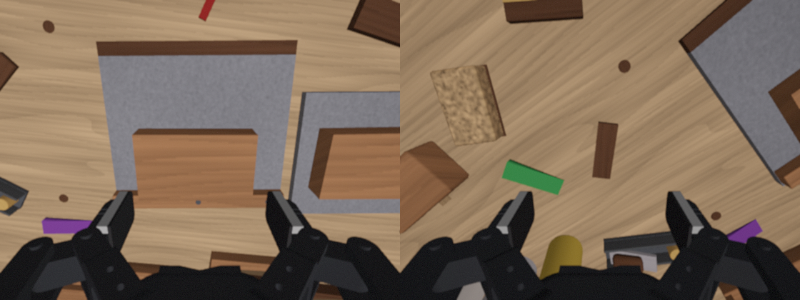

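The left wrist view shows the blank at (133–257, 130–207) with its dark near face at the top, because this image has the robot side up. The right view shows the wedge at (605,150) clear of the green decoy. Next I'll measure both from depth.

Run:
```python
from h import *
A=np.load('wb.npz');d=A['d'];P=cloud('wrist',d,dict(eef_pos=A['pos'],eef_rot=A['rot']));im=A['im'];hsv=cv2.cvtColor(im,cv2.COLOR_RGB2HSV)
v,u=np.mgrid[0:420,0:560];ok=d>.1
def rect(m,n):
    c,s,a=cv2.minAreaRect((P[m][:,:2]*1000).astype(np.float32));print(n,m.sum(),np.round(c,1),np.round(s,1),round(a,2),'z',np.round(np.percentile(P[m][:,2]*1000,[2,50,98]),1));return c,s,a
top=ok&(P[...,2]>.05)&(P[...,2]<.1)&(u>150)&(u<400)&(v>160)&(v<300)&(hsv[...,1]>70)
n,l,st,ce=cv2.connectedComponentsWithStats(cv2.morphologyEx(top.astype(np.uint8),cv2.MORPH_OPEN,np.ones((5,5))));k=1+np.argmax(st[1:,4]);top=l==k
c,s,a=rect(top,'top');print(np.round(cv2.boxPoints((c,s,a))))
# near edge line and heights
bed=ok&(hsv[...,1]<60)&(u>140)&(u<415)&(v>75)&(v<180)&(abs(P[...,2]-.018)<.006);rect(bed,'bed')
strip=ok&(v>57)&(v<74)&(u>150)&(u<390);print('strip z',[(vv,np.round(np.median(P[vv,200:380],0)*1000,1)) for vv in range(54,86,3)])
# top height at left/right near corners; in blank frame
yaw=np.radians(a if a<45 else a-90);R=np.array([[np.cos(yaw),-np.sin(yaw)],[np.sin(yaw),np.cos(yaw)]])
q=(P[top][:,:2]*1000-c)@R
for sx in(-42,0,42):
  for sy in(82,0,-82):
    m=np.hypot(q[:,0]-sx,q[:,1]-sy)<6;print(sx,sy,m.sum(),np.round(np.median(P[top][m,2])*1000,1) if m.any() else None)
print('yaw',yaw,'ext',np.percentile(q,[.5,99.5],axis=0))
A=np.load('ww.npz');d=A['d'];P=cloud('wrist',d,dict(eef_pos=A['pos'],eef_rot=A['rot']));hsv=cv2.cvtColor(A['im'],cv2.COLOR_RGB2HSV)
w=((hsv[...,2]<115)&(abs(u-287)<26)&(v>160)&(v<260)).astype(np.uint8)
n,l,st,ce=cv2.connectedComponentsWithStats(w);k=1+np.argmax(st[1:,4]);w=l==k;print(st[k],ce[k])
c,s,a=rect(w&(d>.1),'wedge')
B=cv2.boxPoints((c,s,a));print(np.round(B))
for f in range(160,262,8):
    m=w[f]&(d[f]>.1)
    if m.any():print(f,np.round(np.median(P[f][m],0)*1000,1))
```

```text
top 15836 [577.1  59.3] [121.2 200.4] 6.74 z [58.9 65.3 69.1]
[[505. 152.]
 [529. -47.]
 [649. -33.]
 [626. 166.]]
bed 27112 [457.1  49.8] [122.3 322.1] 6.36 z [17.5 19.1 20.8]
strip z [(54, array([369.5,  56.4,   1.1])), (57, array([374.7,  56.5,  18.7])), (60, array([377.8,  56.9,  19.3])), (63, array([380.8,  57.3,  19.3])), (66, array([384. ,  57.6,  19. ])), (69, array([387.1,  58. ,  19.1])), (72, array([390.6,  56.1,  19.1])), (75, array([393.6,  57.6,  19. ])), (78, array([396.8,  58. ,  19.1])), (81, array([400. ,  58.4,  19.1])), (84, array([403.1,  59.9,  19.1]))]
-42 82 78 68.6
-42 0 81 66.4
-42 -82 76 64.4
0 82 69 66.7
0 0 71 65.5
0 -82 72 64.6
42 82 63 64.9
42 0 63 64.6
42 -82 64 64.3
yaw 0.11767906316863523 ext [[-60.25646307 -98.57164296]
 [ 59.03815942  98.69780226]]
[ 269  170   36   80 2041] [286.37677609 209.11268986]
wedge 2037 [ 474.2 -301.7] [31.2 99.4] 49.19 z [ 3.2  9.7 15.3]
[[ 426. -281.]
 [ 502. -346.]
 [ 522. -322.]
 [ 447. -257.]]
176 [ 438.7 -271.7   14.6]
184 [ 446.  -277.3   13.9]
192 [ 453.6 -283.7   12.7]
200 [ 461.4 -290.2   11.3]
208 [ 468.8 -297.3   10.4]
216 [ 477.  -304.2    9.1]
224 [ 485.2 -311.1    7.8]
232 [ 493.8 -318.5    6.6]
240 [ 502.4 -326.5    4.8]
248 [ 513.7 -329.6    3.2]
```

```bash
cat >> h.py <<'E'
C=np.array([.5771,.0593]);Y=.1175
def bl(x,y,z): # blank frame (m) -> world
    return [C[0]+np.cos(Y)*x-np.sin(Y)*y, C[1]+np.sin(Y)*x+np.cos(Y)*y, z]
def press(side,top,F,lo=.016,sp=.02):
    y=.082*side;q=down(Y+np.pi)
    r.reach(bl(-.042,y,top+.025+.03),q);r.move_straight(bl(-.042,y,top+.025+.006),speed=.06);r.hold(.15)
    out=[]
    f0=np.array(r.read_state()['contact_force'])
    for f in F:
        hit=r.move_straight(bl(-.042,y,top+.025-lo),speed=sp,max_force=f)
        s=r.read_state();out.append((hit,round((s['eef_pos'][2]-.025)*1000,2),np.round(np.array(s['contact_force'])-f0,2)))
    for o in out:print(side,o)
    return out
E
python3 - <<'E'
from h import *
command_gripper(0.0,40)
q=down(Y+np.pi);r.reach(bl(-.042,-.082,.14),q)
for side,top in((-1,.0644),(1,.0686)):
    press(side,top,(.8,4));r.hold(.3)
    if side==1:
        s=r.read_state();im,d=optics.get_image('top');np.savez('tp',im=im,d=d)
    p=r.read_state()['eef_pos'];r.move_straight([p[0],p[1],top+.055],speed=.08)
print(r.read_state()['time_s'])
E
```

```text
-1 (True, np.float64(63.07), array([-0.91, -0.37,  4.84]))
-1 (True, np.float64(63.06), array([-1.81, -0.72,  4.68]))
1 (True, np.float64(66.85), array([ 1.19, -0.06,  1.88]))
1 (True, np.float64(63.75), array([-0.38, -0.33,  5.73]))
11.2833
```

Right is solid and left gives. I'll press the left corner once more, more firmly, to be sure it bottoms and to measure the gap.

Run:
```python
from h import *
press(1,.0675,(.8,3,6,8),sp=.012);r.hold(.3)
s=r.read_state();print(s['eef_pos'][2]-.025,s['contact_force'])
p=s['eef_pos'];r.move_straight([p[0],p[1],.12],speed=.08)
print(r.read_state()['time_s'],r.read_state()['contact_force'])
```

```text
1 (True, np.float64(67.07), array([-0.33,  0.57,  0.64]))
1 (True, np.float64(63.87), array([-1.48,  2.24,  3.63]))
1 (True, np.float64(63.74), array([-0.5 ,  0.1 ,  4.29]))
1 (True, np.float64(63.73), array([-1.92,  0.62,  6.  ]))
0.06373630039542807 [-0.62485089 -0.28315543  4.91243248]
14.95 [-0.4041349   0.78913164  0.15867844]
```

Run:
```python
from h import *
W=np.array([.4742,-.3017]);wy=-.711
g=W-.035*np.array([np.cos(wy),np.sin(wy)]);q=down(wy+np.pi)
command_gripper(.055)
r.reach([*g,.09],q)
print(r.move_straight([*g,.0245],speed=.08,max_force=6),r.read_state()['eef_pos'])
command_gripper(.02,40);s=r.read_state();print(s['grip_width'],s['eef_pos'],s['contact_force'])
r.move_straight([*g,.12],speed=.12)
q2=down(Y+np.pi);b=bl(-.155,.082,.10)
r.reach(b,q2);print(r.read_state()['grip_width'])
r.move_straight([b[0],b[1],.055],speed=.08)
s=r.read_state();im,d=optics.get_image('wrist');np.savez('held',im=im,d=d,pos=s['eef_pos'],rot=s['eef_rot'])
im2,_=optics.get_image('scene');save('held',np.hstack([cv2.resize(im,(400,300)),cv2.resize(im2[100:300,160:427],(400,300))]));print(s['time_s'])
```

```text
False [ 0.44797199 -0.27906855  0.02488352]
0.030913693787380316 [ 0.44804797 -0.27914077  0.02528979] [0.26811476 0.74043351 6.1860614 ]
0.030898616830499083
21.5333
```

View pics/held.png

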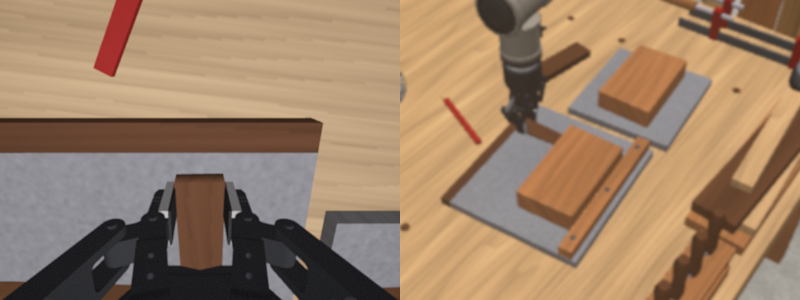

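The wedge is gripped squarely, with its butt at (200,178) between the pads and pointing at the blank. The fingertips sit level with its underside, so I'll set it on the bed, regrip 2.5 mm higher and push under force watch.

Run:
```python
from h import *
b=bl(-.155,.082,0);q=down(Y+np.pi)
print(r.move_straight([b[0],b[1],.0425],speed=.02,max_force=2));z=r.read_state()['eef_pos'][2];print(z)
command_gripper(.045);r.move_straight([b[0],b[1],z+.0028],speed=.05)
command_gripper(.02,30);r.hold(.2);s=r.read_state();f0=np.array(s['contact_force']);print(s['grip_width'],f0)
ax=np.array([np.cos(Y),np.sin(Y),0])
p0=np.array(s['eef_pos']);z=p0[2]
for k in range(3,41,2):   # travel from start, mm
    t=np.array(bl(-.155+k*.001,.082,z))
    hit=r.move_straight(t,speed=.02,max_force=6)
    s=r.read_state();f=(np.array(s['contact_force'])-f0);print(k,hit,np.round((np.array(s['eef_pos'])-p0)@ax*1000,2),'push',round(-f@ax,2),'z',round(f[2],2))
    if hit or -f@ax>3: break
print(s['time_s'])
im,d=optics.get_image('wrist');np.savez('in1',im=im,d=d,pos=s['eef_pos'],rot=s['eef_rot'])
```

```text
True
0.043275130365463044
0.030865264145887163 [-1.16333782  0.10989018  5.16054532]
3 False 2.99 push -0.43 z -2.11
5 False 3.91 push 3.66 z 1.48
23.7583
```

Run:
```python
from h import *
s=r.read_state();p=np.array(s['eef_pos']);ax=np.array([np.cos(Y),np.sin(Y),0]);z=.0461
print(p,s['contact_force'])
for i in range(4):
    z=p[2]+.0003*(i+1)
    r.move_straight([p[0],p[1],z],speed=.02);r.hold(.1);f0=np.array(r.read_state()['contact_force']);print(round(z,5),np.round(f0,2),r.read_state()['eef_pos'][2])
    if f0[2]<.8: break
d0=(p[:2]-np.array(bl(-.155,.082,0))[:2])@ax[:2];print('d0',d0)
for k in np.arange(np.ceil(d0*1000)+1,44,2):
    hit=r.move_straight(bl(-.155+k*.001,.082,z),speed=.02,max_force=6)
    s=r.read_state();f=(np.array(s['contact_force'])-f0);print(k,hit,np.round(((np.array(s['eef_pos'])-bl(-.155,.082,0))@ax)*1000,2),'push',round(-f@ax,2),'z',round(f[2],2))
    if hit or -f@ax>3: break
print(s['time_s'])
```

```text
[0.41751399 0.12304734 0.04630993] [-4.07412647 -0.17909179  6.22074762]
0.04661 [ 0.61 -0.77  0.05] 0.046501098522076054
d0 0.003987451709411374
5.0 False 5.17 push 0.02 z 0.33
7.0 False 7.19 push 0.17 z -0.63
9.0 False 9.17 push 0.94 z 0.3
11.0 False 11.14 push 0.3 z -0.25
13.0 False 13.16 push -0.35 z 0.16
15.0 False 15.14 push 0.2 z -0.09
17.0 False 17.15 push 0.97 z -1.23
19.0 False 19.15 push 0.65 z -1.8
21.0 False 21.17 push 0.53 z 0.27
23.0 False 23.14 push 0.21 z 0.36
25.0 False 25.12 push 1.0 z -0.37
27.0 False 27.17 push 0.15 z 0.0
29.0 False 29.14 push 0.91 z -0.08
31.0 False 31.16 push 1.1 z 0.39
33.0 False 33.16 push 0.1 z -0.55
35.0 False 34.76 push 0.96 z -0.5
37.0 False 36.32 push 5.34 z -0.73
28.4083
```

Contact came on sharply at 36 mm of travel. That puts the tip about 25 mm past the edge, where the wedge is about 5.0 mm thick, which matches the measured gap. I'll settle it onto the bed with a small nudge, release and look.

Run:
```python
from h import *
ax=np.array([np.cos(Y),np.sin(Y),0])
s=r.read_state();p=np.array(s['eef_pos']);print(s['contact_force'])
t=p+ax*.0015;t[2]=p[2]-.00015
print(r.move_straight(t,speed=.01,max_force=3));s=r.read_state()
print(((np.array(s['eef_pos'])-p)@ax)*1000,np.round(s['contact_force'],2))
command_gripper(.05);p=np.array(r.read_state()['eef_pos'])
r.move_straight([p[0],p[1],.13],speed=.12)
r.reach(bl(-.13,.05,.27),down(Y+np.pi))
s=r.read_state();im,d=optics.get_image('wrist');np.savez('in2',im=im,d=d,pos=s['eef_pos'],rot=s['eef_rot']);save('in2',im)
P=cloud('wrist',d,s);hsv=cv2.cvtColor(im,cv2.COLOR_RGB2HSV)
m=((d>.1)&(P[...,2]>.05)&(P[...,2]<.09)&(hsv[...,1]>70)&(abs(P[...,0]-.577)<.1)&(abs(P[...,1]-.06)<.15)).astype(np.uint8)
n,l,st,_=cv2.connectedComponentsWithStats(cv2.morphologyEx(m,cv2.MORPH_OPEN,np.ones((5,5))));m=l==1+np.argmax(st[1:,4])
print(cv2.minAreaRect((P[m][:,:2]*1000).astype(np.float32)))
R=np.array([[np.cos(Y),-np.sin(Y)],[np.sin(Y),np.cos(Y)]]);q=(P[m][:,:2]-C)@R*1000
for x in(-42,0):
  for y in(82,0,-82):
    k=np.hypot(q[:,0]-x,q[:,1]-y)<6;print(x,y,np.round(np.median(P[m][k,2])*1000,1))
print(s['time_s'])
```

```text
[-4.98397747  1.09647221 -0.67527285]
False
0.07022007548642138 [-8.11 -1.3   7.09]
((576.6371459960938, 59.625736236572266), (121.84584045410156, 200.03623962402344), 6.274753093719482)
-42 82 68.6
-42 0 66.4
-42 -82 64.3
0 82 66.8
0 0 65.2
0 -82 64.2
30.4667
```

View pics/in2.png

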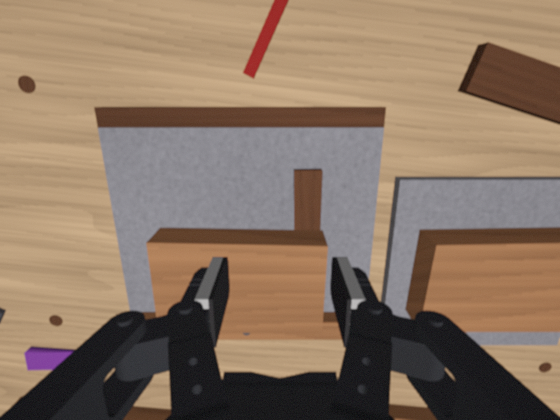

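The picture shows the wedge (295–322, 170–232) under the blank's near left corner. The blank hasn't moved and its top heights are unchanged. Now the proof presses.

Run:
```python
from h import *
command_gripper(0.0,40)
o=press(1,.0675,(.8,3,9),sp=.012);r.hold(.4);s=r.read_state();print('held',(s['eef_pos'][2]-.025)*1000,s['contact_force'])
p=s['eef_pos'];r.move_straight([p[0],p[1],.125],speed=.08);print(r.read_state()['time_s'])
```

```text
1 (True, np.float64(68.2), array([0.89, 0.57, 4.26]))
1 (True, np.float64(68.18), array([ 0.51, -0.37,  4.87]))
1 (True, np.float64(68.15), array([-1.4 ,  0.36,  7.  ]))
held 68.13464493762159 [-0.14898595 -0.88960751  6.43177472]
34.8083
```

The press found no rock: 68.2 to 68.13 mm up to 7 N. I'll repeat it more firmly over the wedge, then at the right corner.

Run:
```python
from h import *
for side,top in((1,.0682),(-1,.0635)):
    press(side,top,(2,16),sp=.015);F=[]
    for _ in range(4): r.hold(.12);F.append(round(r.read_state()['contact_force'][2],1))
    s=r.read_state();print('held',round((s['eef_pos'][2]-.025)*1000,2),F)
    p=s['eef_pos'];r.move_straight([p[0],p[1],.125],speed=.08)
print(r.read_state()['time_s'])
r.reach(bl(-.13,.05,.27),down(Y+np.pi))
s=r.read_state();im,d=optics.get_image('wrist');save('fin',im)
P=cloud('wrist',d,s);hsv=cv2.cvtColor(im,cv2.COLOR_RGB2HSV)
m=((d>.1)&(P[...,2]>.05)&(P[...,2]<.09)&(hsv[...,1]>70)&(abs(P[...,0]-.577)<.1)&(abs(P[...,1]-.06)<.15)).astype(np.uint8)
n,l,st,_=cv2.connectedComponentsWithStats(cv2.morphologyEx(m,cv2.MORPH_OPEN,np.ones((5,5))));m=l==1+np.argmax(st[1:,4])
print(cv2.minAreaRect((P[m][:,:2]*1000).astype(np.float32)))
R=np.array([[np.cos(Y),-np.sin(Y)],[np.sin(Y),np.cos(Y)]]);q=(P[m][:,:2]-C)@R*1000
print([(y,np.round(np.median(P[m][np.hypot(q[:,0]+42,q[:,1]-y)<6,2])*1000,1)) for y in(82,0,-82)],s['time_s'])
```

```text
1 (True, np.float64(68.17), array([-0.17,  0.18,  4.76]))
1 (True, np.float64(68.09), array([-0.89, -1.24,  7.57]))
held 68.1 [np.float64(6.6), np.float64(7.1), np.float64(6.6), np.float64(6.7)]
-1 (True, np.float64(63.06), array([-0.82,  0.22,  3.71]))
-1 (True, np.float64(63.08), array([-0.15,  0.38,  4.77]))
held 63.04 [np.float64(5.7), np.float64(5.6), np.float64(6.0), np.float64(5.2)]
41.2583
((571.3671264648438, 58.750587463378906), (110.96717071533203, 200.17713928222656), 6.326488494873047)
[(82, np.float64(68.7)), (0, np.float64(66.4)), (-82, np.float64(64.3))] 42.125
```

View pics/fin.png

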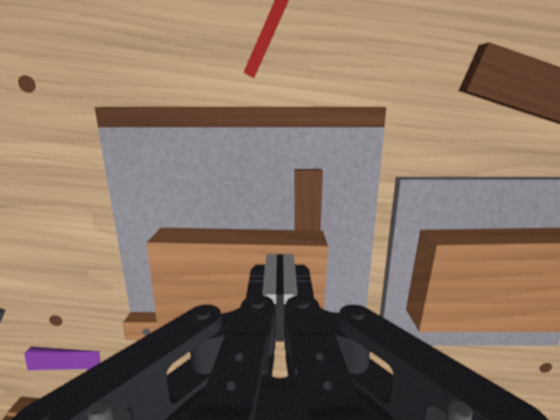

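Nothing moved, but the guarded moves relax to about 6 N. I'll redo the proof at about 12–15 N so it counts as firm, in the required order.

Run:
```python
from h import *
for side,top in((1,.0682),(-1,.0631)):
    press(side,top,(2,),sp=.015);z=r.read_state()['eef_pos'][2]
    for i in range(10):
        z-=.0003;r.move_straight(bl(-.042,.082*side,z),speed=.02);F=r.read_state()['contact_force'][2]
        if F>12:break
    r.hold(.5);s=r.read_state();print(i,'held',round((s['eef_pos'][2]-.025)*1000,2),s['contact_force'])
    p=s['eef_pos'];r.move_straight([p[0],p[1],.125],speed=.1)
r.reach(bl(-.19,.0,.27),down(Y+np.pi));r.hold(.3)
s=r.read_state();im,d=optics.get_image('wrist');save('fin2',im);print(s['time_s'])
P=cloud('wrist',d,s);R=np.array([[np.cos(Y),-np.sin(Y)],[np.sin(Y),np.cos(Y)]]);q=(P[...,:2]-C)@R*1000
print([(y,np.round(np.median(P[(d>.1)&(np.hypot(q[...,0]+42,q[...,1]-y)<6)&(P[...,2]<.09),2])*1000,1)) for y in(82,0,-82)])
```

```text
1 (True, np.float64(68.18), array([-0.65,  0.61,  4.51]))
4 held 67.92 [-3.13564033 -0.34080244 13.12228093]
-1 (True, np.float64(63.07), array([-0.14, -0.02,  7.11]))
3 held 63.03 [-3.75045821 -0.03374018 12.98935353]
51.7667
[(82, np.float64(68.7)), (0, np.float64(nan)), (-82, np.float64(64.3))]
  return _methods._mean(a, axis=axis, dtype=dtype,
  ret = ret.dtype.type(ret / rcount)
```

View pics/fin2.png

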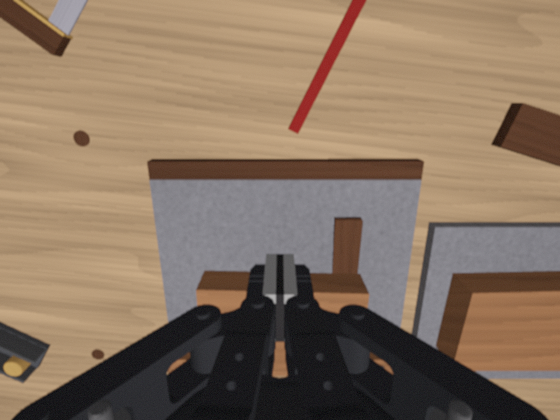

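The wedge (333–360, 217–275) is still in place under the left corner, the blank hasn't moved, and the arm is clear. Handing in.

```bash
python3 -c "
from h import *
r.finish_job()"
```

```text
the job is handed in; nothing more can be done
```

The wedge is snug under the blank's near left corner, and the job was handed in at about 52 s of the 72 s allowed.

- **Finding the corner:** The near right corner stayed put when pressed. The near left corner gave about 3.5–4.5 mm, so that was the loose one.
- **Fitting the wedge:** I slid it in thin end first until the push force rose sharply to about 5 N. The tip was then about 25 mm past the blank's edge, where the wedge is about 5 mm thick. Then I let go.
- **Proving it:** I pressed over the wedge and then at the near right corner, at about 6–7 N and again at 13 N. At 13 N the left corner yielded less than 0.3 mm and the right corner 0.04 mm.
- **Blank left where it lay:** Camera heights at the two near corners were within 0.1 mm of the start (68.7 and 64.3 mm, against 68.6 and 64.4). Before the proof presses, the measured centre was within about 1 mm of where it started.

**Checks that disagreed:**
- The first touch on the left corner read about 67 mm before the wedge and 68.2 mm after. I put this down to the corner already giving during the first touch, because the camera showed no lift.
- The blank outline measured after the 6–7 N presses (centre 571 mm, 111 mm deep) was cut short by the gripper blocking the view, so I did not use it.

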